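# Find the jig's locating hole by feel and seat the pin

### The job

Take the locating pin out of its rest, set its nose gently on the floor of the jig's groove at its end towards the pin rest (the robot's right), and slide it along the groove, pressing lightly, until it drops into the unmarked blind hole. Never lift it or dip it in from above beyond that first end; then press it gently fully home, collar flush on the rails, and let go. Never press or push the pin hard against the jig (keep well under 18 N), and leave the phone frame, solder reel, battery and screw dish where they are.

Things in the scene. Friction and masses are not known exactly. Their poses are not given: they have to be found in the camera images.
- pin: plain steel locating pin, 65 mm long, about 80 g, standing nose down in its rest. Origin at the tip of the nose, z up along the pin. From the nose up: cone from 4 to 9 mm diameter over the first 4 mm, 9 mm shank to 14 mm, collar of 18 mm diameter from 14 to 18 mm, round handle of 13 mm diameter from 18 to 65 mm (grip it at 35 to 60 mm above the nose).
- pin_rest: black block 56 x 56 x 25 mm, fixed to the bench, with one upright hole (11 mm wide, 20 mm deep) in the middle of its top, in which the pin stands with its collar on the block. Origin at the centre of its underside.
- jig: aluminium phone jig fixed to the bench, 180 mm along its x, 130 mm along its y (y = -95 to +35 mm), top face 16 mm high. Origin on the bench under the groove's middle; the groove runs along the jig's x at y = 0, its -x end towards the robot's right, where the pin rest stands. Floating frame of rails and end covers round it: top z = 21 mm (screw heads 22.2), on springs: gives way at 3 N, 1 mm per further 2 N, stops hard at 2 mm.
- groove_start (a point): point on the groove floor's centre line, 29 mm from the groove's middle towards the pin rest (jig x = -29 mm, z = 18 mm); no hole is ever here. Floor: dark steel strip on springs; it gives way under about 1 N, sinks 1 mm per further N and stops hard at 3 mm.
- groove_mid (a point): middle of the groove floor (jig x = 0, z = 18 mm); axes as the jig's. Groove: open from x = -40 to +40 mm, 14 mm wide. One blind hole, 11 mm wide, 12.5 mm deep, slightly chamfered, lies on the centre line anywhere from x = -10 to +30 mm; where, changes from job to job and is not given. Pin fully home: collar on the rails, nose at z = 7 mm in the jig's frame.
- phone_frame: bare phone frame 56 x 100 x 8 mm lying loose on the jig beside the groove; bystander. Origin at the centre of its underside, long side along its y.
- reel: small solder reel, 54 mm wide, 33 mm tall, standing on the bench; bystander. Origin at the centre of its underside.
- pack: flat phone battery 42 x 66 x 5 mm lying on the cutting mat, whose top is 3 mm high; bystander. Origin at the centre of its underside.
- dish: clear round screw dish, 47 mm wide, 10 mm tall, on the bench; bystander. Origin at the centre of its underside.

How it is judged:
By the outcome, as a careful person would: the job done as asked, in the order asked, and still so for the second after the job is handed in, with the robot touching nothing.
It also fails if it takes over 58 s, if anything falls off the work surface, if the arm or the gripper's body presses on something with over 40 N, if the wrist force passes 120 N, or if a joint passes its speed limit or range.

### The arm

A 6-joint arm with a two-finger parallel gripper is mounted at the origin on a cart in front of the work surface, level with it; the furniture and walls round the work are solid. World frame = base frame: x ahead of the robot, y to its left, z up, the work surface at z = 0. Lengths are in m, angles in rad, forces in N, time in s.
With the tool pointing down it reaches from about 0.225 to 0.875 m from the base axis. Payload 3.4 kg.
Tool frame: the origin (TCP) lies on the centre line of the jaws, within the pads' length; the fingertips stand 11 mm ahead of it and the grasp point (between the pads) lies 8 mm behind it; z points along the fingers, y is the line along which they close (so a half turn about z gives the same grasp; the last joint's range is limited). The gripper opens to 85 mm and grips with 20 to 120 N. Pads are 22 mm wide; open, the fingers measure 114 mm over their backs; the gripper's body (76 mm by 85 mm) begins 54 mm behind the grasp point. The pads swing forward as they close: fully open they stand 13 mm farther back than shut.
Start: joints at [-1.267, 0.276, 1.505, -0, 1.361, -0.121], TCP at [0.237, -0.524, 0.242] pointing down, gripper open.
Joint ranges: [-2.89, 2.89], [-0.75, 2.08], [0.22, 2.7], [-1.18, 4.32], [0.11, 2.71], [-2.7, 2.7]. Speed limits (rad/s): [2.57, 2.57, 3.14, 3.14, 3.14, 3.14].

### API

Orientations are given as a unit quaternion [w, x, y, z].
In Python, from rig import manip, eyes, job gives the robot as it stands.
- The arm moves only by the tool drive_tool, never from a script. Its argument "rows" is a list of rows, each a list of 3 entries, a list of its own where there are three numbers: the turn, a rotation vector about the world's x, y, z in rad, then the shift along the world's x, y, z in cm, then the finger opening in cm, from 0 to 8.54. A call has 1 to 8 rows; each row shifts and turns the commanded pose from where the row before left it; what a row does not reach is not made up. A row lasts 1/8 s, in which the tool goes at most 62.5 mm and 10.7 degrees, less where a joint would pass 70% of its speed; a pose out of reach is approached as far as the arm can. A call is refused whole if a number of a shift passes 6.25 or a number of a turn 0.188, either way. A call with a gripper value outside its range is refused whole. The fingers move at their own pace and stop on an object; "force" is the grip in N (left out, the last holds). Time passes only in rows, so rows that do not move let the fingers close. It gives the time, the measured TCP pose, the force, the opening and the grip force at its end, in the units of the state.
- manip.get_state(): the state, without advancing time (a new reading comes with each control period).
- eyes.get_image(name): name is "scene" or "top"; returns the picture (480x640x3 uint8, red, green, blue); there is no depth.
- eyes.get_calibration(name): a dict with "camera_matrix" (3x3 intrinsics, pixels), "k1" (the pictures are not rectified: a ray, as slopes to the right and down, at radius r is drawn at 1 + k1 r^2 times it, then the intrinsics apply), "view" (4x4, takes a point from world to camera coordinates). Camera axes: x right, y up, looking along -z (the intrinsics and any distortion apply to the point x, -y, -z); pixel columns grow to the right and rows downward; lengths in m; the calibration is good to about 2 mm. A picture is of the moment at which its call begins. get_calibration takes no time and is no camera call.
- job.sign_off(): hands the job in; it is judged then, once.
The state is a dict: "clock": time; "qpos": joint angles; "qd": joint speeds; "effort": joint torques, N m; "position": TCP position; "ee_rot": TCP orientation; "contact_force": force on the tool from outside, world axes, zero at the start; "moment": the same for the moment, N m; "width": finger opening in m; "gripper_force": force on a finger pad.
Only numpy, scipy, OpenCV 4.12 (cv2) and the standard library are available. Lean on these libraries where they do the work, as an engineer would, in place of code of your own. Each camera call takes 0.05 s, during which the arm holds its last target. There are 200 camera calls.

## Working session

There is one attempt and no reset: what is moved stays moved. The work goes in short steps, Python scripts to look and compute and a tool call to move; the robot and the scene stay as the last step left them, time stands still between calls to the robot, and variables do not carry over. Pictures are saved under pics/ and viewed, at most 10 in all, crops included, and the job is handed in when it is done.

Besides the shell and the picture viewer there is one more tool, called after "Emit:" as name(argument=value, ...), one argument or row to a line, values as JSON. drive_tool: Moves the arm, as the interface text tells. Its arguments: {"type":"object","properties":{"rows":{"type":"array"},"force":{"type":"number"}},"required":["rows"]}

```bash
mkdir -p pics; python3 - <<'E'
from rig import manip, eyes, job
import cv2, numpy as np
for n in ("scene","top"):
    cv2.imwrite(f"pics/{n}0.png", eyes.get_image(n)[:,:,::-1])
    c=eyes.get_calibration(n); print(n,np.array(c["camera_matrix"]).tolist(),c["k1"],np.round(c["view"],4).tolist())
print(manip.get_state())
E
```

```text
scene [[532.0090344059879, 0.0, 314.14599426762805], [0.0, 532.0090344059879, 233.6812311700849], [0.0, 0.0, 1.0]] -0.14115037110372838 [[-0.8322, -0.5542, -0.0161, 0.4021], [0.3287, -0.5167, 0.7906, -0.2981], [-0.4465, 0.6526, 0.6122, -0.623], [0.0, 0.0, 0.0, 1.0]]
top [[465.8090771184958, 0.0, 308.65033611809304], [0.0, 465.8090771184958, 232.0639485924122], [0.0, 0.0, 1.0]] -0.10700831314024976 [[0.017, -0.9992, 0.0363, -0.1565], [0.9982, 0.0191, 0.0573, -0.5679], [-0.058, 0.0352, 0.9977, -0.8505], [0.0, 0.0, 0.0, 1.0]]
{'clock': 0.1, 'qpos': array([-1.26701150e+00,  2.76564881e-01,  1.50601507e+00,  8.26039182e-06,
        1.36067756e+00, -1.20992242e-01]), 'qd': array([ 0.0015644 , -0.00069561, -0.00420389, -0.00014366,  0.00032248,
       -0.00027126]), 'effort': array([ 8.47646588e-04, -4.17700982e+01, -2.46406317e+01, -3.17394461e-04,
        5.85182002e-03,  1.98468859e-05]), 'position': array([ 0.23683539, -0.5234717 ,  0.24150389]), 'ee_rot': array([-8.29323474e-04,  9.77530055e-01,  2.10794445e-01, -7.19532845e-05]), 'contact_force': array([ 0.30645121, -0.08887679,  0.789261  ]), 'moment': array([ 0.05685644, -0.03911061, -0.02760755]), 'gripper_force': 0.0, 'width': 0.08550608398582762}
```

View pics/scene0.png

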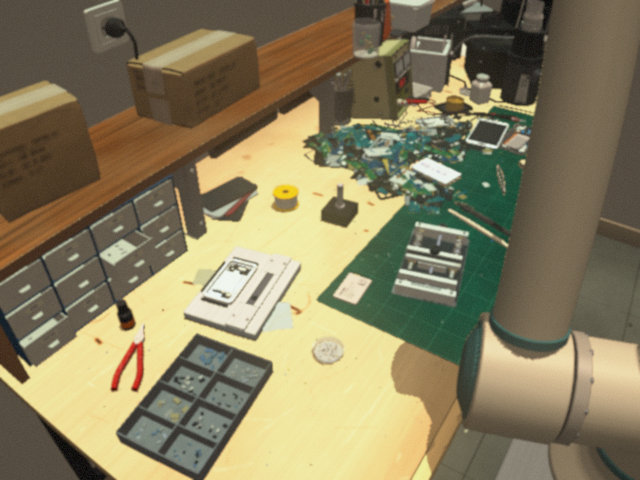

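View pics/top0.png

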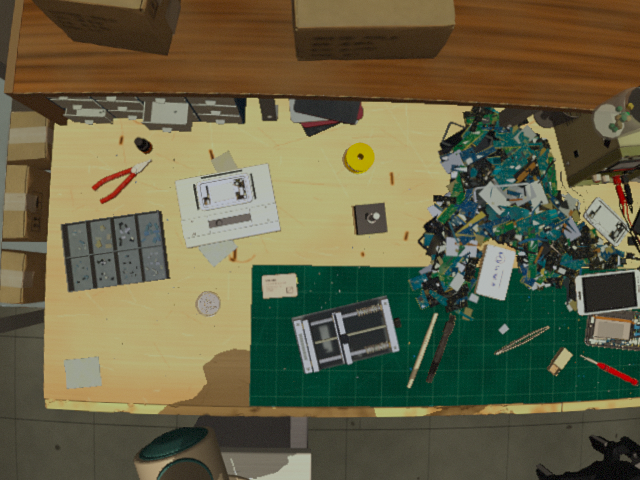

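The scene view shows the jig at about (243,290), the pin in its rest at (340,208) and the reel at (286,195). In the top view the jig is at (229,205), with its groove at (230,220), and the rest is at (371,218). I'll enlarge both.

```bash
python3 - <<'E'
import cv2
a=cv2.imread("pics/top0.png")[155:275,165:395]; cv2.imwrite("pics/topc.png",cv2.resize(a,(782,408),interpolation=cv2.INTER_CUBIC))
a=cv2.imread("pics/scene0.png")[170:340,180:370]; cv2.imwrite("pics/scc.png",cv2.resize(a,(646,578),interpolation=cv2.INTER_CUBIC))
E
```

```text
(no output)
```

View pics/topc.png

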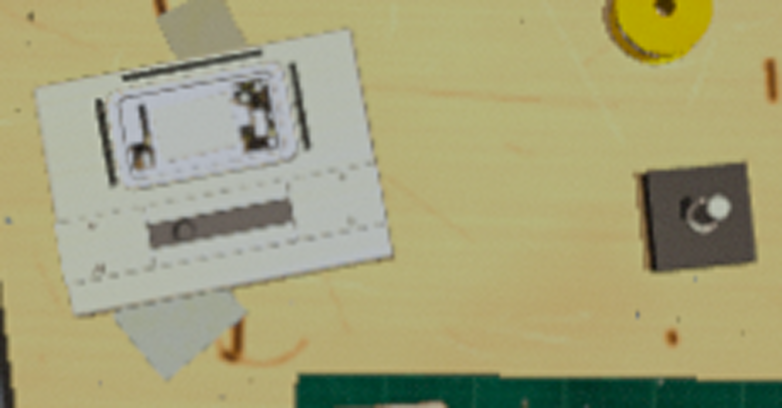

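View pics/scc.png

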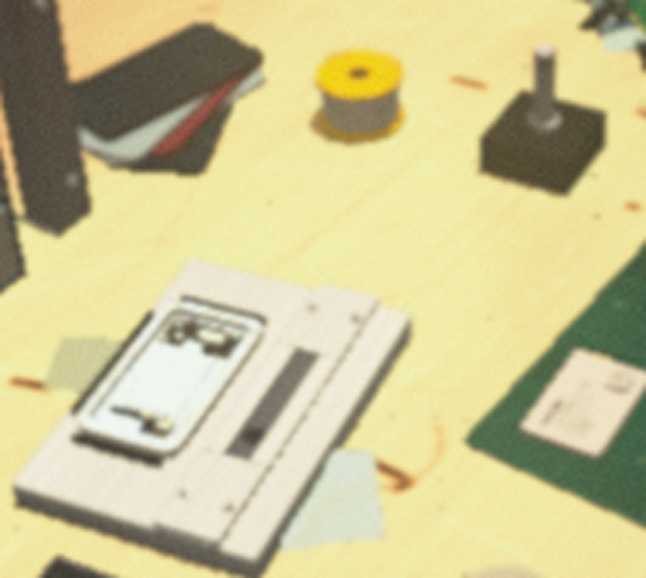

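The groove's corners in topc are (148,226), (293,200), (293,220) and (152,249). A dark disc at (185,230), the hole, lies near the groove's +x end. The pin's top is at (718,208) in topc and (545,50) in scc. Next I'll fit the poses.

```bash
cat > h.py <<'E'
import numpy as np, cv2
from rig import manip, eyes, job
from scipy.optimize import least_squares
def proj(n,P):
    c=eyes.get_calibration(n); V=np.array(c["view"]); K=np.array(c["camera_matrix"])
    p=np.atleast_2d(P)@V[:3,:3].T+V[:3,3]; s=np.c_[p[:,0],-p[:,1]]/-p[:,2:]
    s=s*(1+c["k1"]*(s**2).sum(1,keepdims=True)); return s@K[:2,:2].T+K[:2,2]
def body(q,P):
    P=np.atleast_2d(P); c,s=np.cos(q[2]),np.sin(q[2])
    return np.c_[q[0]+c*P[:,0]-s*P[:,1],q[1]+s*P[:,0]+c*P[:,1],P[:,2]]
E
python3 - <<'E'
from h import *
off={"top":(165,155),"scene":(180,170)}
px=lambda n,l:(np.array(l,float)+.5)/3.4-.5+off[n]
J=[[.09,-.095,.016],[-.09,-.095,.016],[-.09,.035,.016],[.09,.035,.016]]
G=[[.04,-.007,.021],[-.04,-.007,.021],[-.04,.007,.021],[.04,.007,.021]]
jt=px("top",[(36,89),(351,28),(392,257),(78,316),(148,226),(293,200),(293,220),(152,249)])
js=px("scene",[(18,487),(195,262),(410,318),(250,560),(226,452),(298,348),(320,352),(250,460)])
R=[[.028,-.028,.025],[-.028,-.028,.025],[-.028,.028,.025],[.028,.028,.025],[0,0,.076]]
rt=px("top",[(645,173),(745,163),(755,260),(653,270),(718,208)])
rs=px("scene",[(482,140),(530,92),(605,115),(562,163),(545,50)])
def fit(P,obs,q0):
    f=lambda q:np.concatenate([(proj(n,body(q,P))-o).ravel() for n,o in obs.items()])
    r=least_squares(f,q0,loss="soft_l1"); return r.x,r.fun.reshape(-1,2)
for nm,P,o,q0 in [("jig",J+G,dict(top=jt,scene=js),[.6,.0,1.7]),("rest",R,dict(top=rt,scene=rs),[.6,-.25,1.6])]:
    for k in (["top","scene"],["top"],["scene"]):
        q,e=fit(P,{n:o[n] for n in k},q0); print(nm,k,np.round(q,4),"rms",np.sqrt((e**2).mean()).round(2)); 
        if len(k)==2: print(e.round(1).tolist()); best=q
    if nm=="jig":
        h=px("top",[(185,230)]); r=least_squares(lambda v:(proj("top",body(best,[[v[0],v[1],.018]]))-h).ravel(),[0,0]); print("hole jig",r.x)
E
```

```text
jig ['top', 'scene'] [5.8860e-01 1.2000e-03 1.7769e+00] rms 0.98
[[-0.9, -0.2], [0.2, 0.1], [0.8, 0.3], [-1.6, 0.8], [-0.3, 0.0], [-0.7, -0.3], [0.7, 1.2], [-0.2, 0.6], [-2.7, -1.7], [-1.2, -1.8], [0.9, -1.7], [1.7, -0.3], [-1.0, 0.1], [-0.4, -0.6], [0.6, 0.2], [-0.2, -0.0]]
jig ['top'] [5.8920e-01 7.0000e-04 1.7781e+00] rms 0.63
jig ['scene'] [0.5875 0.002  1.776 ] rms 1.11
hole jig [ 0.02025714 -0.00132765]
rest ['top', 'scene'] [ 0.5977 -0.2615  1.666 ] rms 0.87
[[0.1, -0.7], [0.2, 0.1], [-0.1, 1.2], [0.3, 0.6], [-0.4, 0.3], [-1.5, -0.6], [-2.7, -0.7], [0.4, -0.4], [0.9, 0.3], [-0.5, 0.3]]
rest ['top'] [ 0.5983 -0.2614  1.6792] rms 0.44
rest ['scene'] [ 0.5965 -0.2618  1.6127] rms 0.86
```

Emit:
drive_tool(
  rows=[
    [[0,0,-0.03],[4.5,3.2,-1.0],5],
    [[0,0,-0.03],[4.5,3.3,-1.0],5],
    [[0,0,-0.03],[4.5,3.3,-1.0],5],
    [[0,0,-0.03],[4.5,3.3,-1.0],5],
    [[0,0,-0.03],[4.5,3.3,-1.0],5],
    [[0,0,-0.03],[4.5,3.3,-1.0],5],
    [[0,0,-0.02],[4.5,3.3,-1.0],5],
    [[0,0,-0.018],[4.6,3.2,-1.0],5],
  ],
  force=30,
)

```text
clock: 1.1
position: [0.5991, -0.2606, 0.1616]
ee_rot: [-0.0, 0.995, 0.103, -0.0]
contact_force: [0.6, -1.2, 0.4]
width: 0.05
gripper_force: 0.0
```

Emit:
drive_tool(
  rows=[
    [[0,0,0],[0,0,0],5],
    [[0,0,0],[0,0,0],5],
  ],
)

```text
clock: 1.35
position: [0.5974, -0.2618, 0.1617]
ee_rot: [-0.0, 0.995, 0.104, -0.001]
contact_force: [-0.3, -0.0, 0.1]
width: 0.0499
gripper_force: 0.0
```

Emit:
drive_tool(
  rows=[
    [[0,0,0],[0,0,-3],5],
    [[0,0,0],[0,0,-3],5],
    [[0,0,0],[0,0,-2],5],
    [[0,0,0],[0,0,-1.5],5],
    [[0,0,0],[0,0,-1.5],5],
    [[0,0,0],[0,0,0],5],
  ],
)

```text
clock: 2.1
position: [0.597, -0.262, 0.0514]
ee_rot: [-0.001, 0.995, 0.103, -0.001]
contact_force: [-0.9, 0.6, 0.0]
width: 0.0498
gripper_force: 0.0
```

```bash
python3 - <<'E'
from h import *
a=eyes.get_image("top")[185:245,330:410,::-1]; b=eyes.get_image("scene")[160:240,290:390,::-1]
cv2.imwrite("pics/g1.png",np.hstack([cv2.resize(a,(400,300),interpolation=2),cv2.resize(b,(375,300),interpolation=2)]))
E
```

```text
(no output)
```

View pics/g1.png

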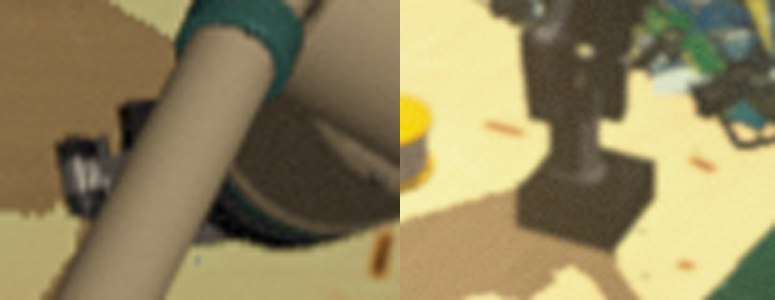

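The arm hides the top view. The scene half shows the pin's collar at about (595,170), centred under the gripper. I'll close the fingers slowly.

Emit:
drive_tool(
  rows=[
    [[0,0,0],[0,0,0],3],
    [[0,0,0],[0,0,0],2.2],
    [[0,0,0],[0,0,0],1.7],
    [[0,0,0],[0,0,0],1.45],
    [[0,0,0],[0,0,0],1.35],
  ],
  force=25,
)

```text
clock: 2.82
position: [0.5982, -0.2621, 0.0525]
ee_rot: [0.0, 0.995, 0.103, 0.0]
contact_force: [-0.7, 0.3, 1.3]
width: 0.0131
gripper_force: 0.3
```

Emit:
drive_tool(
  rows=[
    [[0,0,0],[0,0,0],1.0],
    [[0,0,0],[0,0,0],1.0],
    [[0,0,0],[0,0,0],1.0],
  ],
  force=45,
)

```text
clock: 3.2
position: [0.5982, -0.2622, 0.0525]
ee_rot: [0.0, 0.995, 0.103, 0.0]
contact_force: [-0.3, -1.2, 2.3]
width: 0.011
gripper_force: 43.8
```

```bash
cat > st.py <<'E'
from h import *
import sys
def avg(n=6):
    S=[]
    for _ in range(n):
        eyes.get_image("scene"); s=manip.get_state(); S.append(np.r_[s["position"]*1e3,s["contact_force"],s["gripper_force"],s["moment"]])
    S=np.array(S); print(s["clock"],S.mean(0).round(2).tolist(),"sd",S.std(0).round(2).tolist(),s["width"],s["ee_rot"].round(4).tolist()); return S.mean(0)
if __name__=="__main__": avg(int(sys.argv[1]) if len(sys.argv)>1 else 6)
E
python3 st.py
```

```text
3.5 [598.19, -262.21, 52.53, 0.38, -1.49, 1.9, 43.78, -0.29, -0.02, -0.02] sd [0.01, 0.02, 0.01, 0.58, 0.43, 0.59, 0.0, 0.03, 0.02, 0.03] 0.011195146423418685 [0.0003, 0.9947, 0.1032, 0.0002]
```

Emit:
drive_tool(
  rows=[
    [[0,0,0],[0,0,0.5],1.0],
    [[0,0,0],[0,0,1],1.0],
    [[0,0,0],[0,0,1.5],1.0],
    [[0,0,0],[0,0,2],1.0],
    [[0,0,0],[0,0,1],1.0],
    [[0,0,0],[0,0,0],1.0],
    [[0,0,0],[0,0,0],1.0],
  ],
)

```text
clock: 4.38
position: [0.5975, -0.2615, 0.1118]
ee_rot: [-0.0, 0.995, 0.103, -0.001]
contact_force: [-0.1, 0.2, -0.7]
width: 0.0107
gripper_force: 44.0
```

```bash
python3 st.py 8; python3 - <<'E'
from h import *
q=[.5886,.0012,1.777]
for v in(-.029,-.012,0,.02): print(v,body(q,[v,0,.018]).round(4))
E
```

```text
4.775 [597.63, -261.71, 111.67, -0.3, -0.04, -0.68, 44.02, -0.0, -0.01, 0.0] sd [0.17, 0.13, 0.2, 0.52, 0.41, 0.37, 0.0, 0.03, 0.02, 0.01] 0.010740045136499106 [-0.0001, 0.9947, 0.1032, -0.0002]
-0.029 [[ 0.5945 -0.0272  0.018 ]]
-0.012 [[ 0.5911 -0.0105  0.018 ]]
0 [[0.5886 0.0012 0.018 ]]
0.02 [[0.5845 0.0208 0.018 ]]
```

Emit:
drive_tool(
  rows=[
    [[0,0,0],[0,2,0],1.0],
    [[0,0,0],[-0.1,4.5,0],1.0],
    [[0,0,0],[-0.1,5.5,0],1.0],
    [[0,0,0],[-0.1,5.5,0],1.0],
    [[0,0,0],[0,4,0],1.0],
    [[0,0,0],[0,2,-1],1.0],
    [[0,0,0],[0,0,-1.5],1.0],
    [[0,0,0],[0,0,-1.5],1.0],
  ],
)

```text
clock: 5.78
position: [0.5947, -0.0279, 0.0708]
ee_rot: [0.0, 0.995, 0.103, -0.0]
contact_force: [-0.6, 0.0, -0.6]
width: 0.0112
gripper_force: 44.0
```

```bash
python3 st.py 8; python3 - <<'E'
from h import *
a=eyes.get_image("top"); b=eyes.get_image("scene")
cv2.imwrite("pics/t2.png",a[:,:,::-1]);cv2.imwrite("pics/s2.png",b[:,:,::-1])
a=a[175:255,165:285,::-1]; b=b[230:340,180:310,::-1]
cv2.imwrite("pics/g2.png",np.hstack([cv2.resize(a,(360,240),interpolation=2),np.zeros((240,1,3),'u1')])) 
cv2.imwrite("pics/g2.png",cv2.resize(b,(709,600),interpolation=2))
p=manip.get_state()["position"]; print(p)
for z in(-.0415,-.0275,.0): print(proj("scene",p+[0,0,z]).round(1),proj("top",p+[0,0,z]).round(1), (proj("scene",p+[0,0,z])-[180,230])*5.4545)
E
```

```text
6.175 [594.6, -28.01, 71.26, -0.24, -0.15, -0.69, 44.04, 0.02, -0.0, -0.01] sd [0.89, 0.21, 1.42, 0.39, 0.4, 0.63, 0.0, 0.02, 0.04, 0.02] 0.011121541057539042 [0.0002, 0.9947, 0.1028, 0.0005]
[ 0.59533663 -0.02727253  0.07281625]
[[267.  271.7]] [[244.5 217. ]] [[474.64530725 227.61783742]]
[[266.4 265.4]] [[243.7 216.3]] [[471.34422136 193.19664499]]
[[265.2 252.6]] [[242.1 214.9]] [[464.69794479 123.53764115]]
```

View pics/g2.png

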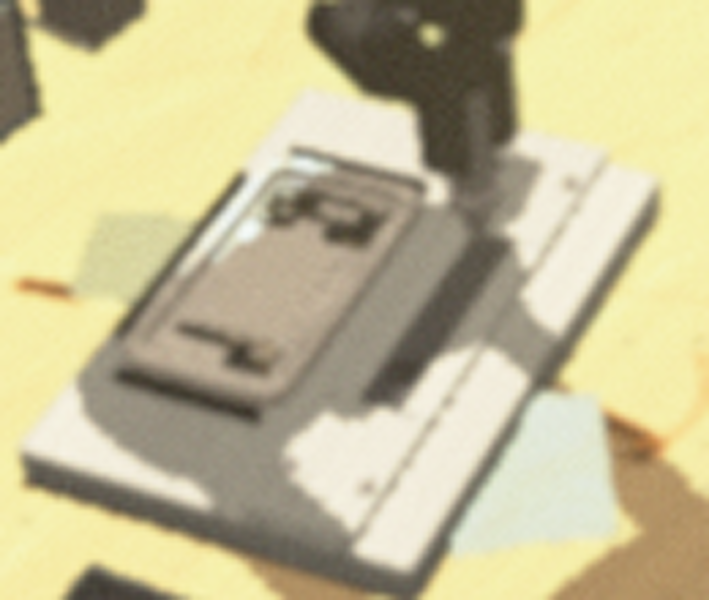

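The pin's collar is at about (475,197) and its nose near (480,222), close to where I projected them. The groove runs from (495,240) to (390,390). A tighter zoom will let me check the alignment.

```bash
python3 - <<'E'
from h import *
b=cv2.imread("pics/s2.png")[245:295,240:300]
b=cv2.resize(b,(720,600),interpolation=2)
q=[.5886,.0012,1.777]
def mk(P,col):
    for u in (proj("scene",P)-[240,245]+.5)*12-.5: cv2.drawMarker(b,tuple(int(t) for t in u),col,cv2.MARKER_CROSS,8,1)
G=[[.04,-.007,.021],[-.04,-.007,.021],[-.04,.007,.021],[.04,.007,.021],[-.029,0,.018]]
mk(body(q,G),(0,0,255))
p=np.array([.5953,-.0273,.0728]); mk(np.array([p+[0,0,-.0415],p+[0,0,-.0275],p+[0,0,-.0235]]),(0,255,0))
cv2.imwrite("pics/g3.png",b)
E
```

```text
(no output)
```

View pics/g3.png

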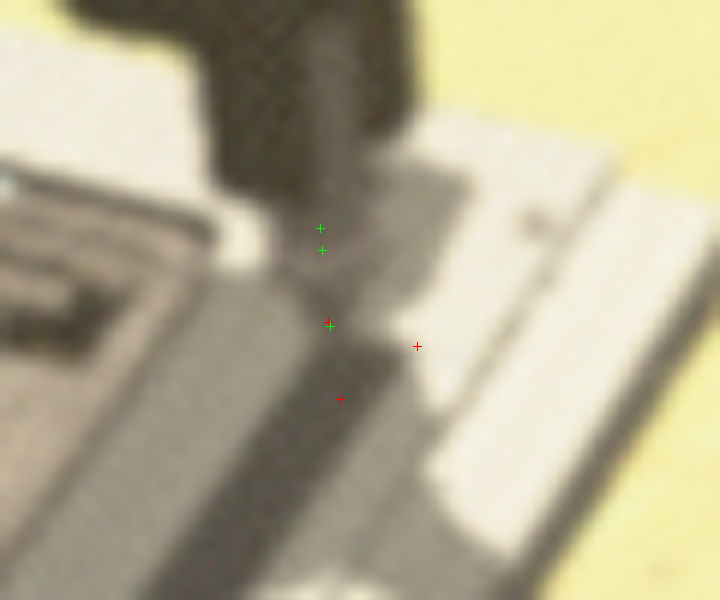

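The groove appears about 1 px left of the model's marks. The pin (handle centre about x=335, collar about 330) appears about 1 px right of its predicted marks. I'll measure the groove's edges numerically.

```bash
python3 - <<'E'
from h import *
q=[.5886,.0012,1.777]
ys=np.arange(-.014,.0141,.001)
for n in("top","scene"):
    im=cv2.cvtColor(cv2.imread(f"pics/{n}0.png"),cv2.COLOR_BGR2GRAY).astype(np.float32)
    for xs in(np.linspace(-.033,-.01,24),np.linspace(-.01,.012,24)):
        prof=[]
        for y in ys:
            u=proj(n,body(q,np.c_[xs,0*xs+y,0*xs+.021])).astype(np.float32)
            prof.append(cv2.remap(im,u[:,:1],u[:,1:],1).mean())
        print(n,np.round(prof).astype(int).tolist())
    xs=np.arange(-.05,.051,.002); u=proj(n,body(q,np.c_[xs,0*xs-.001,0*xs+.018])).astype(np.float32)
    print("along",list(zip((xs*1e3).round().astype(int).tolist(),cv2.remap(im,u[:,:1],u[:,1:],1)[:,0].astype(int).tolist())))
im=cv2.cvtColor(cv2.imread("pics/s2.png"),cv2.COLOR_BGR2GRAY)
for r in range(250,276,2): print(r,im[r,256:282].tolist())
E
```

```text
top [184, 184, 184, 183, 175, 161, 134, 107, 99, 99, 99, 99, 99, 99, 100, 99, 99, 99, 105, 124, 147, 167, 180, 184, 184, 184, 183, 183, 179]
top [183, 184, 184, 183, 175, 159, 132, 106, 98, 98, 98, 99, 99, 99, 99, 99, 98, 100, 106, 126, 149, 169, 181, 184, 184, 184, 183, 182, 179]
along [(-50, 183), (-48, 183), (-46, 184), (-44, 184), (-42, 182), (-40, 158), (-38, 99), (-36, 97), (-34, 99), (-32, 99), (-30, 100), (-28, 99), (-26, 99), (-24, 100), (-22, 100), (-20, 99), (-18, 98), (-16, 98), (-14, 100), (-12, 98), (-10, 99), (-8, 99), (-6, 99), (-4, 100), (-2, 98), (0, 98), (2, 99), (4, 97), (6, 98), (8, 99), (10, 98), (12, 98), (14, 89), (16, 84), (18, 94), (20, 97), (22, 98), (24, 78), (26, 57), (28, 81), (30, 96), (32, 97), (34, 96), (36, 96), (38, 93), (40, 116), (42, 170), (44, 183), (46, 182), (48, 182), (50, 182)]
scene [234, 235, 235, 234, 232, 224, 208, 184, 156, 134, 122, 119, 118, 118, 119, 120, 120, 122, 129, 143, 166, 191, 213, 226, 232, 235, 235, 234, 231]
scene [234, 235, 235, 235, 232, 225, 210, 184, 155, 132, 121, 117, 117, 118, 119, 119, 119, 120, 125, 138, 160, 186,
[... 1566 characters left out ...]
53, 160, 189, 221, 235, 237, 234]
266 [149, 163, 204, 225, 225, 199, 157, 124, 118, 119, 114, 117, 118, 119, 120, 127, 134, 147, 149, 160, 184, 223, 235, 237, 236, 235]
268 [129, 135, 148, 155, 158, 150, 133, 119, 114, 108, 108, 108, 109, 112, 123, 137, 143, 146, 151, 176, 209, 233, 236, 238, 237, 238]
270 [129, 143, 147, 150, 147, 144, 149, 145, 133, 111, 99, 96, 102, 115, 137, 148, 161, 180, 201, 225, 235, 237, 236, 236, 237, 235]
272 [145, 146, 151, 148, 147, 150, 153, 150, 147, 129, 113, 98, 104, 120, 137, 153, 179, 217, 229, 236, 237, 237, 237, 237, 228, 213]
274 [148, 150, 148, 150, 150, 150, 151, 152, 143, 122, 99, 91, 90, 91, 94, 100, 114, 141, 185, 221, 232, 233, 233, 226, 209, 206]
```

Emit:
drive_tool(
  rows=[
    [[0,0,0],[0.05,0,-0.4],1.0],
    [[0,0,0],[0,0,-0.3],1.0],
    [[0,0,0],[0,0,-0.2],1.0],
    [[0,0,0],[0,0,0],1.0],
    [[0,0,0],[0,0,0],1.0],
    [[0,0,0],[0,0,0],1.0],
  ],
)

```text
clock: 7.02
position: [0.5956, -0.0269, 0.0634]
ee_rot: [0.0, 0.995, 0.103, 0.0]
contact_force: [-0.8, 0.5, -1.1]
width: 0.0107
gripper_force: 44.0
```

```bash
python3 st.py 8
```

```text
7.425 [595.52, -26.94, 63.39, 0.08, 0.1, -0.64, 44.04, -0.02, 0.01, -0.01] sd [0.03, 0.01, 0.03, 0.53, 0.45, 0.52, 0.0, 0.02, 0.02, 0.03] 0.011091575308993592 [0.0001, 0.9947, 0.1032, 0.0]
```

Emit:
drive_tool(
  rows=[
    [[0,0,0],[-0.03,0,-0.1],1.0],
    [[0,0,0],[0,0,-0.1],1.0],
    [[0,0,0],[0,0,-0.1],1.0],
    [[0,0,0],[0,0,-0.1],1.0],
    [[0,0,0],[0,0,-0.05],1.0],
    [[0,0,0],[0,0,-0.05],1.0],
    [[0,0,0],[0,0,0],1.0],
    [[0,0,0],[0,0,0],1.0],
  ],
)

```text
clock: 8.43
position: [0.5953, -0.0269, 0.0585]
ee_rot: [0.0, 0.995, 0.103, 0.0]
contact_force: [-1.0, 0.5, 2.5]
width: 0.0112
gripper_force: 44.2
```

```bash
python3 st.py 8
```

```text
8.825 [595.23, -26.94, 58.39, -0.29, -0.1, 1.23, 44.22, 0.0, 0.06, -0.02] sd [0.01, 0.01, 0.04, 0.63, 0.55, 0.68, 0.0, 0.03, 0.02, 0.04] 0.01109052641198706 [0.0001, 0.9947, 0.1032, 0.0001]
```

Emit:
drive_tool(
  rows=[
    [[0,0,0],[-0.02,0.1,0],1.0],
    [[0,0,0],[-0.05,0.25,0],1.0],
    [[0,0,0],[-0.06,0.3,0],1.0],
    [[0,0,0],[-0.06,0.3,0],1.0],
    [[0,0,0],[-0.06,0.3,0],1.0],
    [[0,0,0],[-0.06,0.25,0],1.0],
    [[0,0,0],[0,0,0],1.0],
  ],
)

```text
clock: 9.7
position: [0.592, -0.0114, 0.0583]
ee_rot: [-0.0, 0.995, 0.103, -0.0]
contact_force: [0.6, -0.2, 1.2]
width: 0.0111
gripper_force: 44.3
```

```bash
python3 st.py 8
```

```text
10.1 [591.96, -11.58, 58.28, -0.02, 0.53, 1.46, 44.24, 0.21, -0.03, -0.01] sd [0.01, 0.1, 0.02, 0.37, 0.34, 0.48, 0.0, 0.04, 0.02, 0.04] 0.011206740330493585 [-0.0001, 0.9947, 0.1031, -0.0001]
```

Emit:
drive_tool(
  rows=[
    [[0,0,0],[-0.04,0.2,0],1.0],
    [[0,0,0],[-0.06,0.3,0],1.0],
    [[0,0,0],[-0.06,0.3,0],1.0],
    [[0,0,0],[-0.04,0.2,0],1.0],
  ],
)

```text
clock: 10.6
position: [0.59, -0.0018, 0.0583]
ee_rot: [0.0, 0.995, 0.103, 0.0]
contact_force: [-0.2, -0.7, 1.2]
width: 0.0112
gripper_force: 44.2
```

```bash
python3 st.py 5
```

```text
10.85 [589.98, -1.58, 58.33, 0.24, -0.04, 1.64, 44.23, -0.01, -0.03, -0.0] sd [0.02, 0.04, 0.01, 0.34, 0.37, 0.26, 0.0, 0.07, 0.02, 0.02] 0.01127600511893405 [-0.0002, 0.9947, 0.1032, -0.0001]
```

Emit:
drive_tool(
  rows=[
    [[0,0,0],[-0.04,0.2,0],1.0],
    [[0,0,0],[-0.06,0.3,0],1.0],
    [[0,0,0],[-0.06,0.3,0],1.0],
    [[0,0,0],[-0.04,0.2,0],1.0],
  ],
)

```text
clock: 11.35
position: [0.588, 0.0083, 0.0583]
ee_rot: [0.0, 0.995, 0.103, -0.0]
contact_force: [0.3, -1.1, 1.3]
width: 0.011
gripper_force: 44.2
```

```bash
python3 st.py 6
```

```text
11.65 [587.96, 8.46, 58.31, 0.22, 0.24, 1.66, 44.23, 0.04, -0.03, 0.01] sd [0.02, 0.05, 0.01, 0.3, 0.32, 0.43, 0.0, 0.07, 0.01, 0.03] 0.011214792888901443 [-0.0003, 0.9947, 0.1031, -0.0001]
```

Emit:
drive_tool(
  rows=[
    [[0,0,0],[-0.04,0.2,0],1.0],
    [[0,0,0],[-0.04,0.2,0],1.0],
    [[0,0,0],[-0.04,0.2,0],1.0],
    [[0,0,0],[-0.04,0.2,0],1.0],
  ],
)

```text
clock: 12.15
position: [0.5865, 0.0161, 0.0583]
ee_rot: [0.0, 0.995, 0.103, 0.0]
contact_force: [-0.1, -0.7, 2.5]
width: 0.0106
gripper_force: 44.2
```

```bash
python3 st.py 6
```

```text
12.45 [586.39, 16.41, 58.31, 0.04, -0.0, 1.63, 44.23, -0.0, -0.05, -0.0] sd [0.01, 0.04, 0.01, 0.63, 0.46, 0.76, 0.0, 0.06, 0.03, 0.01] 0.010764667241860175 [-0.0002, 0.9947, 0.1031, -0.0001]
```

Emit:
drive_tool(
  rows=[
    [[0,0,0],[-0.02,0.1,0],1.0],
    [[0,0,0],[-0.02,0.1,0],1.0],
  ],
)

```text
clock: 12.7
position: [0.5861, 0.0179, 0.0583]
ee_rot: [0.0, 0.995, 0.103, 0.0]
contact_force: [0.7, -1.2, 0.3]
width: 0.011
gripper_force: 44.2
```

```bash
python3 st.py 8
```

```text
13.1 [585.83, 18.42, 58.17, -0.41, 0.8, 0.28, 44.17, 0.18, -0.0, -0.01] sd [0.08, 0.12, 0.06, 0.36, 0.42, 0.48, 0.04, 0.1, 0.04, 0.03] 0.011098516149850475 [-0.0003, 0.9947, 0.1031, -0.0003]
```

Emit:
drive_tool(
  rows=[
    [[0,0,0],[-0.02,0.1,0],1.0],
    [[0,0,0],[0,0,0],1.0],
  ],
)

```text
clock: 13.35
position: [0.5857, 0.019, 0.0581]
ee_rot: [0.0, 0.995, 0.103, -0.0]
contact_force: [0.6, 0.2, -0.2]
width: 0.0112
gripper_force: 44.1
```

```bash
python3 st.py 8
```

```text
13.75 [585.82, 18.99, 58.24, -0.12, 0.25, -0.48, 44.09, 0.03, 0.03, 0.0] sd [0.05, 0.01, 0.06, 0.15, 0.43, 0.42, 0.0, 0.02, 0.02, 0.02] 0.010880138471319117 [0.0001, 0.9947, 0.1032, -0.0]
```

Emit:
drive_tool(
  rows=[
    [[0,0,0],[-0.02,0.1,0],1.0],
    [[0,0,0],[-0.02,0.1,0],1.0],
    [[0,0,0],[0,0,-0.05],1.0],
    [[0,0,0],[0,0,-0.05],1.0],
    [[0,0,0],[0,0,0],1.0],
  ],
)

```text
clock: 14.38
position: [0.5854, 0.0211, 0.0573]
ee_rot: [0.0, 0.995, 0.103, -0.0]
contact_force: [-0.0, 0.2, -1.1]
width: 0.0113
gripper_force: 44.1
```

```bash
python3 st.py 8
```

```text
14.775 [585.49, 21.06, 57.32, 0.22, -0.42, -0.48, 44.09, 0.0, -0.0, -0.01] sd [0.01, 0.01, 0.03, 0.24, 0.53, 0.58, 0.0, 0.04, 0.02, 0.02] 0.011090260697325669 [0.0, 0.9947, 0.1032, -0.0]
```

Emit:
drive_tool(
  rows=[
    [[0,0,0],[0,0,-0.05],1.0],
    [[0,0,0],[0,0,-0.05],1.0],
    [[0,0,0],[0,0,-0.05],1.0],
    [[0,0,0],[0,0,-0.05],1.0],
    [[0,0,0],[0,0,0],1.0],
  ],
)

```text
clock: 15.4
position: [0.5855, 0.0211, 0.0553]
ee_rot: [0.0, 0.995, 0.103, -0.0]
contact_force: [-1.4, -0.1, -1.5]
width: 0.0106
gripper_force: 44.1
```

```bash
python3 st.py 8
```

```text
15.8 [585.49, 21.06, 55.34, -0.19, -0.13, -0.36, 44.09, -0.0, -0.01, 0.0] sd [0.02, 0.01, 0.03, 0.27, 0.58, 0.55, 0.0, 0.03, 0.04, 0.02] 0.010754778936343396 [0.0001, 0.9947, 0.1032, 0.0]
```

Emit:
drive_tool(
  rows=[
    [[0,0,0],[0,0,-0.07],1.0],
    [[0,0,0],[0,0,-0.07],1.0],
    [[0,0,0],[0,0,-0.07],1.0],
    [[0,0,0],[0,0,-0.07],1.0],
    [[0,0,0],[0,0,-0.07],1.0],
    [[0,0,0],[0,0,-0.07],1.0],
    [[0,0,0],[0,0,0],1.0],
  ],
)

```text
clock: 16.68
position: [0.5854, 0.0211, 0.051]
ee_rot: [0.0, 0.995, 0.103, -0.0]
contact_force: [0.5, -0.5, 0.2]
width: 0.011
gripper_force: 44.1
```

```bash
python3 st.py 8
```

```text
17.075 [585.5, 21.07, 51.15, -0.2, -0.04, -0.57, 44.09, 0.01, 0.01, -0.01] sd [0.01, 0.01, 0.02, 0.53, 0.6, 0.61, 0.0, 0.03, 0.03, 0.02] 0.011084887860368956 [0.0, 0.9947, 0.1032, 0.0]
```

Emit:
drive_tool(
  rows=[
    [[0,0,0],[0,0,-0.07],1.0],
    [[0,0,0],[0,0,-0.07],1.0],
    [[0,0,0],[0,0,-0.06],1.0],
    [[0,0,0],[0,0,-0.04],1.0],
    [[0,0,0],[0,0,0],1.0],
  ],
)

```text
clock: 17.7
position: [0.5855, 0.0211, 0.0487]
ee_rot: [0.0, 0.995, 0.103, -0.0]
contact_force: [-0.9, 0.2, -0.5]
width: 0.0111
gripper_force: 44.1
```

```bash
python3 st.py 8
```

```text
18.1 [585.5, 21.07, 48.74, 0.04, 0.11, -0.33, 44.09, 0.0, -0.02, -0.0] sd [0.02, 0.01, 0.03, 0.45, 0.33, 0.39, 0.0, 0.03, 0.02, 0.02] 0.01075132235524156 [0.0001, 0.9947, 0.1032, 0.0]
```

Emit:
drive_tool(
  rows=[
    [[0,0,0],[0,0,-0.03],1.0],
    [[0,0,0],[0,0,-0.02],1.0],
    [[0,0,0],[0,0,0],1.0],
  ],
)

```text
clock: 18.48
position: [0.5856, 0.0211, 0.0485]
ee_rot: [0.0, 0.995, 0.103, 0.0]
contact_force: [-0.3, 0.5, 1.6]
width: 0.011
gripper_force: 44.1
```

```bash
python3 st.py 8
```

```text
18.875 [585.55, 21.08, 48.41, -0.72, 0.11, 2.3, 44.16, 0.02, 0.1, -0.01] sd [0.01, 0.01, 0.04, 0.41, 0.54, 0.42, 0.0, 0.02, 0.03, 0.02] 0.010865922994268534 [0.0001, 0.9947, 0.1032, 0.0001]
```

Emit:
drive_tool(
  rows=[
    [[0,0,0],[0,0,0],1.25],
    [[0,0,0],[0,0,0],1.4],
    [[0,0,0],[0,0,0],2.0],
    [[0,0,0],[0,0,0],3.0],
    [[0,0,0],[0,0,0],3.5],
    [[0,0,0],[0,0,0],3.5],
  ],
)

```text
clock: 19.62
position: [0.5855, 0.0211, 0.0482]
ee_rot: [0.0, 0.995, 0.103, -0.0]
contact_force: [-0.4, 0.8, -0.1]
width: 0.035
gripper_force: 0.0
```

Emit:
drive_tool(
  rows=[
    [[0,0,0],[0,0,1],3.5],
    [[0,0,0],[0,0,2],3.5],
    [[0,0,0],[0,0,3],3.5],
    [[0,0,0],[0,0,4],3.5],
    [[0,0,0],[0,0,4],3.5],
    [[0,0,0],[-2,-3,2],3.5],
    [[0,0,0],[-3,-4,0],3.5],
    [[0,0,0],[-3,-4,0],3.5],
  ],
)

```text
clock: 20.62
position: [0.5049, -0.0899, 0.2095]
ee_rot: [0.001, 0.995, 0.104, 0.001]
contact_force: [-0.3, -0.5, -0.5]
width: 0.035
gripper_force: 0.0
```

Emit:
drive_tool(
  rows=[
    [[0,0,0],[-3,-5,0],3.5],
    [[0,0,0],[-3,-5,0],3.5],
    [[0,0,0],[-2,-5,0],3.5],
    [[0,0,0],[0,0,0],3.5],
    [[0,0,0],[0,0,0],3.5],
  ],
)

```text
clock: 21.25
position: [0.4255, -0.2387, 0.2087]
ee_rot: [-0.0, 0.995, 0.103, 0.0]
contact_force: [-0.7, -0.8, -0.2]
width: 0.0353
gripper_force: 0.0
```

```bash
python3 - <<'E'
from h import *
a=eyes.get_image("top")[150:270,165:395,::-1]; b=eyes.get_image("scene")[170:340,180:370,::-1]
cv2.imwrite("pics/f.png",np.hstack([cv2.resize(a,(460,240),interpolation=2),cv2.resize(b,(268,240),interpolation=2)]))
cv2.imwrite("pics/f2.png",cv2.resize(b[70:150,30:140],(800,582),interpolation=2))
u=lambda v,z:body([.5892,.0012,1.777],[v,0,z])
for z in(.021,.025,.072): print((proj("scene",u(.0203,z))-[210,240])*7.27)
E
```

```text
[[322.14073328 403.83284787]]
[[320.5621322  390.91343287]]
[[301.40794034 233.10033917]]
```

View pics/f.png

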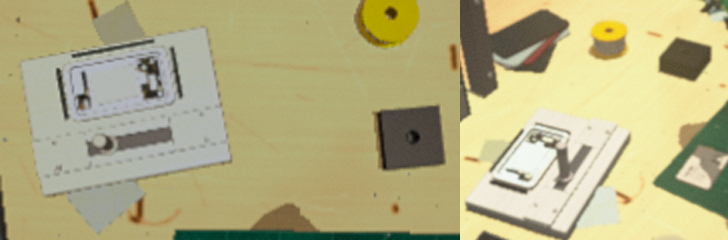

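View pics/f2.png

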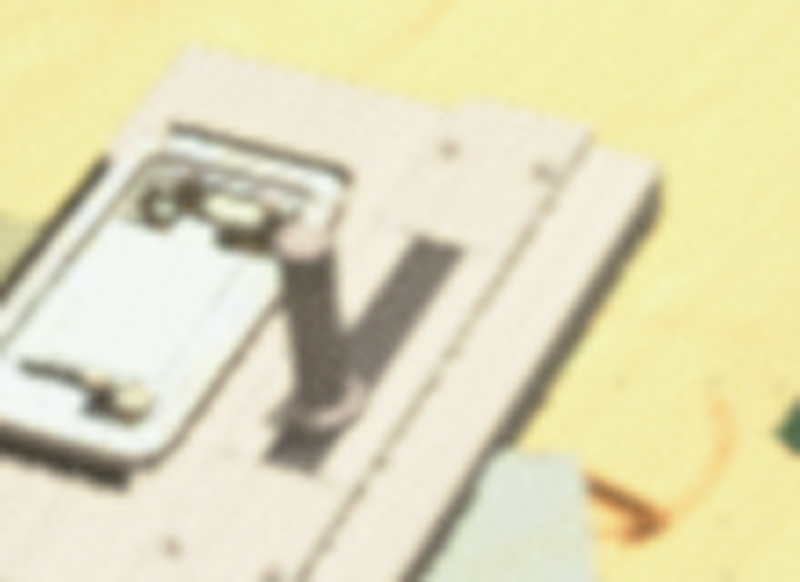

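The pin stands upright in the groove with its collar on the rails. Its top is at (302,235) against (301,233) predicted for fully home. The rest is empty, and the phone frame and reel have not moved.

```bash
python3 -c "
from rig import job; print(job.sign_off())"
```

```text
the job is handed in; nothing more can be done
None
```

The pin slid along the groove into the hole about 21 mm past the groove's middle and was pressed home at about 3 N until the collar was flush; I let it go, backed the arm clear and handed the job in at about 21 s, verdict not shown.

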